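Cap a sample vial in the guarded bench press

ROBOT

A 6-joint arm with a two-finger parallel gripper is mounted at the origin on the work surface. World frame = base frame: x ahead of the robot, y to its left, z up, the work surface at z = 0. Lengths are in m, angles in degrees, forces in N, time in s.
With the tool pointing down it reaches from about 0.275 to 0.725 m from the base axis. Payload 5.6 kg.
Tool frame: the origin (TCP) lies on the mounting face of the last link; the fingertips stand 173 mm ahead of it and the grasp point (between the pads) lies 155 mm ahead of it; z points along the fingers, y is the line along which they close (so a half turn about z gives the same grasp; the last joint's range is limited). The gripper opens to 85 mm and grips with 20 to 120 N. Pads are 22 mm wide; open, the fingers measure 114 mm over their backs; the gripper's body (76 mm by 85 mm) begins 54 mm behind the grasp point. The pads swing forward as they close: fully open they stand 13 mm farther back than shut.
Start: joints at [93.426, 14.616, 6.199, 0, -81.583, -16.306], TCP at [0.123, 0.536, 0.405] pointing down, gripper open.
Joint ranges: [-168.99, 168.99], [-69.2, 112.95], [-62.41, 85.93], [-164.36, 98.24], [-168.68, -3.75], [-174.98, 174.98]. Speed limits (degrees/s): [147.25, 147.25, 180, 180, 180, 180].

INTERFACE

Orientations are given as [roll, pitch, yaw] about the fixed x, y, z axes, in that order (R = Rz(yaw) Ry(pitch) Rx(roll)).
In Python, from station import manip, imaging, order gives the robot as it stands.
- The arm moves only by the shell command python3 -m creep 'ROWS' [FORCE]. ROWS is JSON, a list of rows, each an object with "dp": the shift along the world's x, y, z as a fraction of full scale, a list of three; "dr": the turn, a rotation vector about the world's x, y, z as a fraction of full scale, a list of three; "gripper": the opening, from -1 (shut) to 1 (fully open). A call has exactly 8 rows; each row shifts and turns the commanded pose from where the row before left it; what a row does not reach is not made up. Full scale, the value 1, is 3 cm for a shift and 0.08 rad for a turn. A row lasts 1/12 s, in which the tool goes at most 41.7 mm and 7.16 degrees, less where a joint would pass 70% of its speed; a pose out of reach is approached as far as the arm can. A call with a number of a shift or a turn outside -1 to 1 is refused whole. A call with a gripper value outside its range is refused whole. The fingers move at their own pace and stop on an object; FORCE is the grip in N (left out, the last holds). Time passes only in rows, so rows that do not move let the fingers close, or fill a call up. It gives the time, the measured TCP pose, the force, the opening and the grip force at its end, in the units of the state.
- manip.read_state(): the state, without advancing time (a new reading comes with each control period).
- imaging.grab_frame(name): name is "scene" or "top" or "wrist"; returns the picture (384x512x3 uint8, blue, green, red); there is no depth.
- imaging.get_calibration(name): a dict with "K" (3x3 intrinsics, pixels), "dist" ([k1, k2, p1, p2, k3] as OpenCV has them; the pictures are not rectified), "R" (3x3) and "t" (3): a world point X has camera coordinates R X + t. Camera axes: x right, y down, z forward; pixel columns grow to the right and rows downward; lengths in m; the calibration is good to about 2 mm. A picture is of the moment at which its call begins: read the wrist's pose just before it. get_calibration takes no time and is no camera call; for the wrist camera it gives the pose at the moment of the call.
- order.close_job(): hands the job in; it is judged then, once.
The state is a dict: "time_s": time; "qpos": joint angles; "qvel": joint speeds; "joint_efforts": joint torques, N m; "eef_pos": TCP position; "orientation": TCP orientation; "force": force on the tool from outside, world axes, zero at the start; "torque": the same for the moment, N m; "finger_gap": finger opening in m; "grasp_force": force on a finger pad.
Only numpy, scipy, OpenCV 4.12 (cv2) and the standard library are available. Lean on these libraries where they do the work, as an engineer would, in place of code of your own. Each camera call takes 0.05 s, during which the arm holds its last target. There are 200 camera calls.

TASK

A sample vial is waiting in the capping press with its white cap only half on. Slide the press's clear guard window fully open, press the red spring knob all the way down to its stop and hold it there a moment so that the cap goes fully home, let the knob come back up, and slide the guard fully shut again. Keep the vial standing in its nest and leave the spare cap on the press and the spare vial on the heater where they are.

Things in the scene. Friction and masses are not known exactly. Their poses are not given: they have to be found in the camera images.
- press: Capping press, fixed: white base 220 x 280 x 80 mm, blue control strip at -x; on it a clear chamber 140 (x) x 244 mm (y), 246 mm high, with rails to 257 mm at x = +-68 mm. Origin: centre of the underside; z up, y along the guard's track towards open. The roof's -y half is a 116 (x) x 120 mm (y) opening over the red knob (axis at x 0, y -55 mm), covered by the shut guard.
- guard (a joint): Slide of the clear guard window (122 x 120 mm, 5 mm thick, blue edges, top face 255.5 mm above the bench) on the roof: 0 = shut (over the knob), 0.115 m = fully open, its stop; grows towards the press's +y. It may start ajar. It resists with about 1.2 N and stays where it is left.
- fin_top (a point): Centre of the top face of the yellow upright fin in the middle of the guard window; it moves with the window. The fin is 45 mm along the press's x, 12 mm thick along its y, and stands 30 mm above the window (its top 285.5 mm above the bench). Push it sideways or pinch it from above.
- plunger (a joint): Travel of the red spring knob: 0 = up, 0.025 m = down at its stop. The spring takes about 3 N to start and 7 N at the stop; the cap adds about 3 N over the last 6 mm.
- knob_top (a point): Centre of the flat top face of the red round knob (36 mm diameter, 14 mm thick), which moves with it: at rest 242 mm above the bench, 13.5 mm below the window's top face; pressed down 217 mm.
- vial: Glass vial with amber contents, 25 mm diameter, standing in a steel ring nest on the press's deck (80 mm above the bench), right under the knob's stem. Origin: centre of its underside, z up.
- cap (a joint): How far the vial's white cap (25 mm diameter, 18 mm high) has gone on: 0 = standing 6 mm proud, 0.006 m = fully home. It stays where it is pushed.
- spare_vial: Capped vial, 25 mm diameter and 72 mm high, standing on the white block heater (200 x 200 x 120 mm, aluminium block on top). Origin: centre of its underside. Leave alone.
- spare_cap: Loose spare white cap, 25 mm diameter and 18 mm high, lying on the deck at the corner of the press (80 mm above the bench). Origin: centre of its underside. Leave alone.

How it is judged (in metres and radians):
On the way, in this order (a step that is already met when the one before it is completed fails the run):
1. the guard is slid fully open (to within 10 mm of its stop) (value of joint guard above 0.105 m), for 0.1 s.
2. with the guard still open, the red knob is held down at its stop (within 2.5 mm) for 0.3 s and the cap is home (value of joint plunger above 0.0225 m and value of joint cap above 0.004 m and value of joint guard above 0.09 m), for 0.3 s.
At the end, for the whole second after the job is handed in: The guard is shut to within 6 mm, the knob is back up within 3 mm, the vial's cap is home within 2 mm, and the vial stands upright (7 degrees) and still in its nest, within 8 mm of where it was (value of joint guard below 0.006 m and value of joint plunger below 0.003 m and value of joint cap above 0.004 m and angle between vial's own z axis and vertical below 0.12 rad and distance of vial from where it was at the start of the episode below 0.008 m and linear speed of vial below 0.02 m/s); the robot touches nothing.
It fails at once if the spare vial or the spare cap is moved by more than 20 mm (distance of any of spare_vial, spare_cap from where it was at the start of the episode above 0.02 m).
It also fails if it takes over 56 s, if anything falls off the work surface, if the arm or the gripper's body presses on something with over 40 N, if the wrist force passes 120 N, or if a joint passes its speed limit or range.

## Working session

There is one attempt and no reset: what is moved stays moved. The work goes in short steps, Python scripts to look and compute and a shell command to move; the robot and the scene stay as the last step left them, time stands still between calls to the robot, and variables do not carry over. Pictures are saved under pics/ and viewed, at most 10 in all, crops included, and the job is handed in when it is done.

```bash
mkdir -p pics
python3 - <<'E'
from station import manip, imaging
import cv2,numpy as np
s=manip.read_state();print(s['time_s'],s['eef_pos'],s['orientation'],s['finger_gap'])
for n in ['scene','top']:
    cv2.imwrite(f'pics/{n}0.png',imaging.grab_frame(n))
    c=imaging.get_calibration(n);print(n,-np.array(c['R']).T@np.array(c['t']))
E
```

```text
0.0 [0.12250327 0.53601089 0.40380219] [ 1.79892465e+02 -1.50123066e-03 -1.28864846e+01] 0.08517072111919921
scene [ 1.06575199 -0.05717424  0.93201313]
top [ 0.35518086 -0.07609505  1.09560344]
```

View pics/scene0.png

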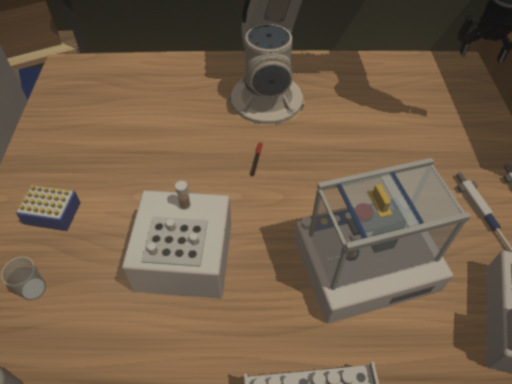

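View pics/top0.png

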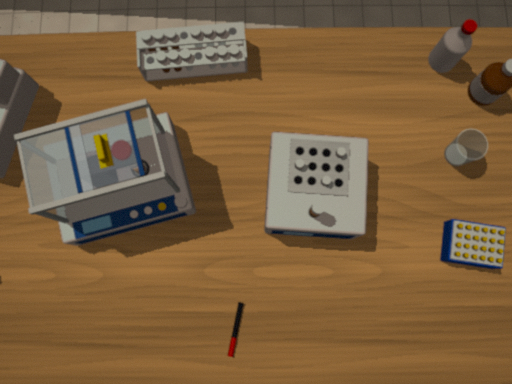

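The scene view shows the press at right with the yellow fin at about (383,200) and the pink knob at (364,212). In the top view the fin is at (103,150), the knob at (121,150) and the guard's blue edges at columns ~75 and ~150. The guard is partly open. Next I'll measure these.

```bash
cat > h.py <<'E'
import cv2,numpy as np
from station import imaging,manip
def cast(n,px,z,c=None):
    c=c or imaging.get_calibration(n);K,d,R,t=[np.array(c[k],float) for k in('K','dist','R','t')]
    u=cv2.undistortPoints(np.array(px,float).reshape(-1,1,2),K,d).reshape(-1,2)
    r=np.c_[u,np.ones(len(u))]@R; o=-R.T@t.reshape(3)
    return o+r*((z-o[2])/r[:,2])[:,None]
def blobs(img,lo,hi,amin=20):
    m=cv2.inRange(cv2.cvtColor(img,cv2.COLOR_BGR2HSV),lo,hi)
    return [k for k in cv2.findContours(m,cv2.RETR_EXTERNAL,cv2.CHAIN_APPROX_NONE)[0] if cv2.contourArea(k)>=amin]
E
python3 - <<'E'
from h import *
for n in ['top','scene']:
    img=cv2.imread(f'pics/{n}0.png')
    for nm,lo,hi,z in [('yel',(20,120,80),(35,255,255),.2855),('red',(0,60,90),(8,255,255),.242),('red2',(165,40,90),(180,255,255),.242),('blue',(100,110,50),(125,255,255),.2555)]:
        for k in blobs(img,lo,hi,15):
            r=cv2.minAreaRect(k)
            (cx,cy)=r[0]
            if (n=='top' and cx<200) or (n=='scene' and cx>300):
                print(n,nm,np.round(r[0],1),np.round(r[1],1),round(r[2]),cv2.contourArea(k))
                print('   ',np.round(cast(n,[r[0]],z)[0],4), np.round(cast(n,cv2.boxPoints(r),z)[:,:2],3).tolist())
img=cv2.imread('pics/top0.png')[90:250,10:200]
cv2.imwrite('pics/topc.png',cv2.resize(img,None,fx=3.7,fy=3.7,interpolation=cv2.INTER_CUBIC))
E
```

```text
top yel [162. 206.] [6. 6.] 90 31.0
    [0.4772 0.0729 0.2855] [[0.482, 0.078], [0.482, 0.068], [0.472, 0.068], [0.472, 0.078]]
top yel [102.9 150.3] [33.7 13.5] 77 399.0
    [0.5742 0.1754 0.2855] [[0.601, 0.194], [0.606, 0.172], [0.548, 0.157], [0.543, 0.179]]
top red [125.7 146.3] [15.4  6.9] 41 24.5
    [0.5926 0.148  0.242 ] [[0.598, 0.163], [0.607, 0.155], [0.588, 0.133], [0.578, 0.141]]
top red2 [121.5 150. ] [18. 19.] 90 191.0
    [0.5858 0.1553 0.242 ] [[0.603, 0.173], [0.602, 0.139], [0.569, 0.138], [0.57, 0.172]]
top blue [124.4 216.5] [ 15.7 104.5] 74 956.5
    [0.4645 0.143  0.2555] [[0.455, 0.234], [0.501, 0.06], [0.474, 0.053], [0.428, 0.225]]
top blue [ 72.7 159.2] [65.7  3.6] 78 164.0
    [0.5672 0.2378 0.2555] [[0.626, 0.257], [0.627, 0.25], [0.51, 0.22], [0.509, 0.226]]
top blue [134.3 142.8] [65.7  4.6] 76 188.5
    [0.5949 0.1293 0.2555] [[0.653, 0.149], [0.655, 0.141], [0.538, 0.11], [0.536, 0.118]]
scene yel [380.5 200.5] [31.8 14.8] 63 357.5
    [0.5984 0.1773 0.2855] [[0.574, 0.157], [0.559, 0.184], [0.622, 0.197], [0.636, 0.171]]
scene red [364. 211.] [14. 16.] 90 183.0
    [0.5906 0.1576 0.242 ] [[0.574, 0.145], [0.575, 0.175], [0.606, 0.17], [0.606, 0.14]]
```

View pics/topc.png

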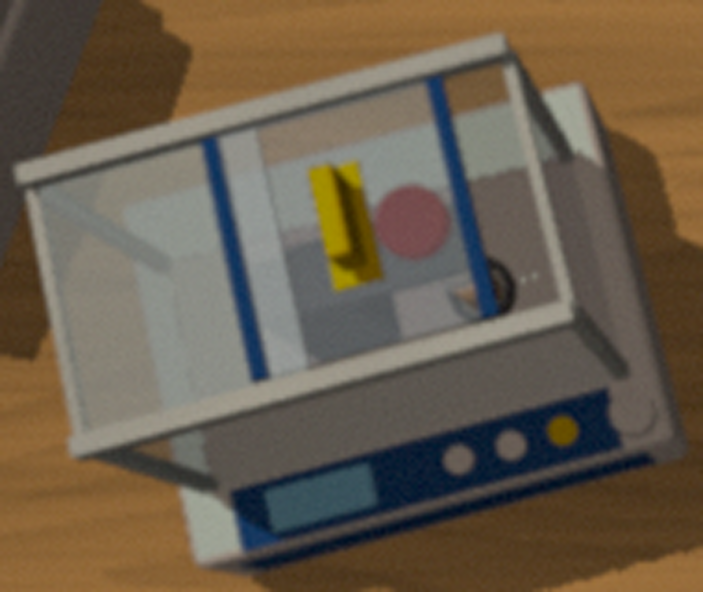

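The press yaw is about 14.5°. The fin is at about (0.580, 0.184), the knob at about (0.588, 0.156), and the guard is ~29 mm ajar. I'll shut the gripper, turn the tool to yaw 14.5° and approach the fin from its -y side.

```bash
python3 -m creep '[{"dp":[0.9,-0.8,0.3],"dr":[0,0,0.75],"gripper":-1},{"dp":[0.9,-0.8,0.3],"dr":[0,0,0.75],"gripper":-1},{"dp":[0.9,-0.8,0.3],"dr":[0,0,0.75],"gripper":-1},{"dp":[0.9,-0.8,0.3],"dr":[0,0,0.75],"gripper":-1},{"dp":[0.9,-0.8,0.3],"dr":[0,0,0.75],"gripper":-1},{"dp":[0.9,-0.8,0.3],"dr":[0,0,0.75],"gripper":-1},{"dp":[0.9,-0.8,0.3],"dr":[0,0,0.75],"gripper":-1},{"dp":[0.9,-0.8,0.3],"dr":[0,0,0.75],"gripper":-1}]' 40
python3 -m creep '[{"dp":[0.9,-0.8,0],"dr":[0,0,0],"gripper":-1},{"dp":[0.9,-0.8,0],"dr":[0,0,0],"gripper":-1},{"dp":[0.9,-0.8,0],"dr":[0,0,0],"gripper":-1},{"dp":[0.9,-0.8,0],"dr":[0,0,0],"gripper":-1},{"dp":[0.8,-0.8,0],"dr":[0,0,0],"gripper":-1},{"dp":[0.4,-0.5,0],"dr":[0,0,0],"gripper":-1},{"dp":[0,0,0],"dr":[0,0,0],"gripper":-1},{"dp":[0,0,0],"dr":[0,0,0],"gripper":-1}]'
python3 - <<'E'
from h import *
s=manip.read_state();c=imaging.get_calibration('wrist');img=imaging.grab_frame('wrist')
cv2.imwrite('pics/w1.png',img);print(s['eef_pos'],s['orientation'],s['qpos'],s['finger_gap'],s['force'])
for nm,lo,hi,z in [('yel',(20,120,80),(35,255,255),.2855),('red',(0,50,60),(10,255,255),.242),('red2',(165,40,60),(180,255,255),.242),('blue',(100,110,50),(125,255,255),.2555)]:
    for k in blobs(img,lo,hi,60):
        r=cv2.minAreaRect(k);print(nm,np.round(r[0]),np.round(r[1]),np.round(cast('wrist',[r[0]],z,c)[0],3),np.round(cast('wrist',cv2.boxPoints(r),z,c)[:,:2],3).tolist())
E
```

```text
time_s: 0.77
eef_pos: [0.3394, 0.3426, 0.4769]
orientation: [180.0, 0.0, 14.8]
force: [-0.2, 0.2, -0.1]
finger_gap: 0.0002
grasp_force: 0.0
time_s: 1.43
eef_pos: [0.4831, 0.2084, 0.476]
orientation: [180.0, 0.1, 14.5]
force: [-0.2, -0.1, 0.3]
finger_gap: 0.0001
grasp_force: 0.0
[0.4831168  0.20841517 0.47596951] [1.79984491e+02 7.87252221e-02 1.44894667e+01] [ 4.03921632e+01  1.13540664e+01  1.22139442e+01 -2.04422448e-02
 -9.09374691e+01  6.40969936e+01] 0.00010790973125991987 [-0.22012031 -0.08674929  0.28699187]
yel [339.  71.] [ 47. 109.] [0.578 0.188 0.286] [[0.55, 0.193], [0.6, 0.206], [0.605, 0.184], [0.555, 0.169]]
red [380.  75.] [37. 58.] [0.588 0.152 0.242] [[0.569, 0.159], [0.603, 0.167], [0.607, 0.144], [0.573, 0.135]]
blue [ 18. 101.] [31. 14.] [0.518 0.367 0.256] [[0.525, 0.373], [0.528, 0.365], [0.511, 0.36], [0.507, 0.369]]
blue [427.  86.] [ 14. 176.] [0.588 0.126 0.256] [[0.535, 0.117], [0.633, 0.142], [0.634, 0.134], [0.536, 0.107]]
blue [240.  87.] [174.  13.] [0.559 0.235 0.256] [[0.603, 0.25], [0.605, 0.243], [0.508, 0.218], [0.506, 0.226]]
```

View pics/w1.png

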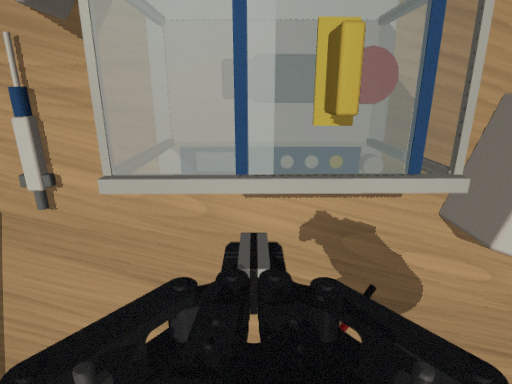

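The wrist view agrees: fin top at about (351,66), giving roughly (0.579, 0.183), and knob at about (375,75). The yaw is good. Moving behind the fin, then pushing it along press +y.

```bash
python3 -m creep '[{"dp":[0.9,-0.6,0],"dr":[0,0,0],"gripper":-1},{"dp":[0.9,-0.6,0],"dr":[0,0,0],"gripper":-1},{"dp":[0.9,-0.6,0],"dr":[0,0,0],"gripper":-1},{"dp":[0.9,-0.6,0],"dr":[0,0,0],"gripper":-1},{"dp":[0,0,0],"dr":[0,0,0],"gripper":-1},{"dp":[0,0,-0.4],"dr":[0,0,0],"gripper":-1},{"dp":[0,0,-0.4],"dr":[0,0,0],"gripper":-1},{"dp":[0,0,-0.4],"dr":[0,0,0],"gripper":-1}]'
python3 -m creep '[{"dp":[0,0,0],"dr":[0,0,0],"gripper":-1},{"dp":[-0.08,0.32,0],"dr":[0,0,0],"gripper":-1},{"dp":[-0.08,0.32,0],"dr":[0,0,0],"gripper":-1},{"dp":[-0.08,0.32,0],"dr":[0,0,0],"gripper":-1},{"dp":[-0.08,0.32,0],"dr":[0,0,0],"gripper":-1},{"dp":[-0.08,0.32,0],"dr":[0,0,0],"gripper":-1},{"dp":[-0.08,0.32,0],"dr":[0,0,0],"gripper":-1},{"dp":[0,0,0],"dr":[0,0,0],"gripper":-1}]'
```

```text
time_s: 2.15
eef_pos: [0.5902, 0.1383, 0.4401]
orientation: [-180.0, -0.0, 14.7]
force: [-0.1, -0.6, 0.3]
finger_gap: -0.0001
grasp_force: 0.0
time_s: 2.82
eef_pos: [0.5757, 0.1969, 0.4407]
orientation: [-179.9, -0.0, 14.7]
force: [0.3, 0.1, 0.0]
finger_gap: 0.0002
grasp_force: 0.0
```

```bash
python3 -m creep '[{"dp":[-0.08,0.32,0],"dr":[0,0,0],"gripper":-1},{"dp":[-0.08,0.32,0],"dr":[0,0,0],"gripper":-1},{"dp":[-0.08,0.32,0],"dr":[0,0,0],"gripper":-1},{"dp":[-0.05,0.2,0],"dr":[0,0,0],"gripper":-1},{"dp":[-0.025,0.1,0],"dr":[0,0,0],"gripper":-1},{"dp":[-0.025,0.1,0],"dr":[0,0,0],"gripper":-1},{"dp":[-0.025,0.1,0],"dr":[0,0,0],"gripper":-1},{"dp":[-0.025,0.1,0],"dr":[0,0,0],"gripper":-1}]'
python3 - <<'E'
from h import *
cv2.imwrite('pics/w2.png',imaging.grab_frame('wrist'));img=imaging.grab_frame('top');c=img[90:250,10:200]
cv2.imwrite('pics/t2.png',cv2.resize(c,None,fx=3.5,fy=3.5,interpolation=cv2.INTER_CUBIC))
print(manip.read_state()['force'])
E
```

```text
time_s: 3.48
eef_pos: [0.5644, 0.2416, 0.4405]
orientation: [180.0, 0.0, 14.6]
force: [-0.8, -2.0, -0.6]
finger_gap: 0.0001
grasp_force: 0.7
[ 0.24425026  0.67763928 -0.51607293]
```

View pics/w2.png

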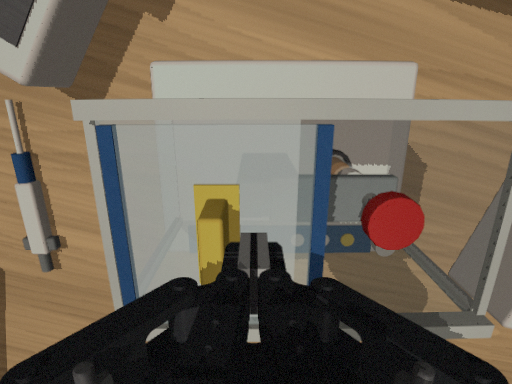

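The wrist view shows the guard nearly open, with its blue edge close to the end frame at (95-130). The knob is uncovered and clearly visible at (392,221). I'll push on gently to the stop and locate the knob.

```bash
python3 - <<'E'
from h import *
img=imaging.grab_frame('wrist');c=imaging.get_calibration('wrist')
hsv=cv2.cvtColor(img,cv2.COLOR_BGR2HSV)
m=cv2.inRange(hsv,(0,150,110),(6,255,255))|cv2.inRange(hsv,(172,150,110),(180,255,255))
for k in cv2.findContours(m,0,1)[0]:
    if cv2.contourArea(k)>300: e=cv2.minEnclosingCircle(k);r=cv2.fitEllipse(k);print(e,r,cast('wrist',[e[0],r[0]],.242,c))
E
python3 -m creep '[{"dp":[-0.016,0.065,0],"dr":[0,0,0],"gripper":-1},{"dp":[-0.016,0.065,0],"dr":[0,0,0],"gripper":-1},{"dp":[-0.016,0.065,0],"dr":[0,0,0],"gripper":-1},{"dp":[0,0,0],"dr":[0,0,0],"gripper":-1},{"dp":[0,0,0],"dr":[0,0,0],"gripper":-1},{"dp":[0,0,0],"dr":[0,0,0],"gripper":-1},{"dp":[0,0,0],"dr":[0,0,0],"gripper":-1},{"dp":[0,0,0],"dr":[0,0,0],"gripper":-1}]'
```

```text
((396.0, 223.5), 29.415231704711914) ((396.3878479003906, 223.86976623535156), (49.07884979248047, 57.69391632080078), 58.77875518798828) [[0.58800217 0.15741416 0.242     ]
 [0.58783365 0.15708442 0.242     ]]
time_s: 4.3
eef_pos: [0.563, 0.2475, 0.4407]
orientation: [-180.0, -0.0, 14.6]
force: [0.3, 0.9, -0.1]
finger_gap: 0.0002
grasp_force: 0.0
```

```bash
python3 -m creep '[{"dp":[-0.016,0.065,0],"dr":[0,0,0],"gripper":-1},{"dp":[-0.016,0.065,0],"dr":[0,0,0],"gripper":-1},{"dp":[0,0,0],"dr":[0,0,0],"gripper":-1},{"dp":[0,0,0],"dr":[0,0,0],"gripper":-1},{"dp":[0,0,0],"dr":[0,0,0],"gripper":-1},{"dp":[0,0,0],"dr":[0,0,0],"gripper":-1},{"dp":[0,0,0],"dr":[0,0,0],"gripper":-1},{"dp":[0,0,0],"dr":[0,0,0],"gripper":-1}]'
```

```text
time_s: 4.97
eef_pos: [0.5623, 0.2503, 0.4408]
orientation: [179.8, 0.0, 14.6]
force: [1.5, -5.2, -0.1]
finger_gap: -0.0002
grasp_force: 2.6
```

```bash
python3 -m creep '[{"dp":[-0.016,0.065,0],"dr":[0,0,0],"gripper":-1},{"dp":[0,0,0],"dr":[0,0,0],"gripper":-1},{"dp":[0,0,0],"dr":[0,0,0],"gripper":-1},{"dp":[0,0,0],"dr":[0,0,0],"gripper":-1},{"dp":[0,0,0],"dr":[0,0,0],"gripper":-1},{"dp":[0,0,0],"dr":[0,0,0],"gripper":-1},{"dp":[0,0,0],"dr":[0,0,0],"gripper":-1},{"dp":[0,0,0],"dr":[0,0,0],"gripper":-1}]'
```

```text
time_s: 5.63
eef_pos: [0.5622, 0.251, 0.4408]
orientation: [179.7, 0.1, 14.5]
force: [3.6, -10.1, -0.1]
finger_gap: 0.0002
grasp_force: 5.1
```

The guard is at its stop, since force rises with no further motion. Moving over the knob.

```bash
python3 -m creep '[{"dp":[0.15,-0.54,0],"dr":[0,0,0],"gripper":-1},{"dp":[0.15,-0.54,0],"dr":[0,0,0],"gripper":-1},{"dp":[0.15,-0.54,0],"dr":[0,0,0],"gripper":-1},{"dp":[0.15,-0.54,0],"dr":[0,0,0],"gripper":-1},{"dp":[0.15,-0.54,0],"dr":[0,0,0],"gripper":-1},{"dp":[0.13,-0.52,0],"dr":[0,0,0],"gripper":-1},{"dp":[0,0,0],"dr":[0,0,0],"gripper":-1},{"dp":[0,0,0],"dr":[0,0,0],"gripper":-1}]'
python3 -m creep '[{"dp":[0,0,-0.3],"dr":[0,0,0],"gripper":-1},{"dp":[0,0,-0.3],"dr":[0,0,0],"gripper":-1},{"dp":[0,0,-0.15],"dr":[0,0,0],"gripper":-1},{"dp":[0,0,-0.1],"dr":[0,0,0],"gripper":-1},{"dp":[0,0,-0.1],"dr":[0,0,0],"gripper":-1},{"dp":[0,0,-0.1],"dr":[0,0,0],"gripper":-1},{"dp":[0,0,0],"dr":[0,0,0],"gripper":-1},{"dp":[0,0,0],"dr":[0,0,0],"gripper":-1}]'
```

```text
time_s: 6.3
eef_pos: [0.5881, 0.1563, 0.4407]
orientation: [-180.0, -0.0, 14.6]
force: [0.8, -0.1, 0.1]
finger_gap: 0.0
grasp_force: 0.0
time_s: 6.97
eef_pos: [0.5879, 0.1569, 0.4095]
orientation: [-180.0, -0.0, 14.6]
force: [-0.8, 1.0, 2.3]
finger_gap: -0.0
grasp_force: 1.4
```

```bash
python3 -m creep '[{"dp":[0,0,-0.1],"dr":[0,0,0],"gripper":-1},{"dp":[0,0,-0.1],"dr":[0,0,0],"gripper":-1},{"dp":[0,0,-0.1],"dr":[0,0,0],"gripper":-1},{"dp":[0,0,-0.1],"dr":[0,0,0],"gripper":-1},{"dp":[0,0,-0.1],"dr":[0,0,0],"gripper":-1},{"dp":[0,0,-0.1],"dr":[0,0,0],"gripper":-1},{"dp":[0,0,0],"dr":[0,0,0],"gripper":-1},{"dp":[0,0,0],"dr":[0,0,0],"gripper":-1}]'
python3 -m creep '[{"dp":[0,0,-0.07],"dr":[0,0,0],"gripper":-1},{"dp":[0,0,0],"dr":[0,0,0],"gripper":-1},{"dp":[0,0,0],"dr":[0,0,0],"gripper":-1},{"dp":[0,0,0],"dr":[0,0,0],"gripper":-1},{"dp":[0,0,0],"dr":[0,0,0],"gripper":-1},{"dp":[0,0,0],"dr":[0,0,0],"gripper":-1},{"dp":[0,0,0],"dr":[0,0,0],"gripper":-1},{"dp":[0,0,0],"dr":[0,0,0],"gripper":-1}]'
```

```text
time_s: 7.63
eef_pos: [0.5881, 0.1567, 0.3915]
orientation: [-180.0, -0.1, 14.6]
force: [-1.3, 1.2, 5.5]
finger_gap: 0.0
grasp_force: 2.7
time_s: 8.3
eef_pos: [0.5879, 0.1567, 0.3909]
orientation: [-180.0, -0.2, 14.6]
force: [-4.4, 1.5, 11.0]
finger_gap: 0.0001
grasp_force: 5.6
```

```bash
python3 -m creep '[{"dp":[0,0,-0.1],"dr":[0,0,0],"gripper":-1},{"dp":[0,0,0],"dr":[0,0,0],"gripper":-1},{"dp":[0,0,0],"dr":[0,0,0],"gripper":-1},{"dp":[0,0,0],"dr":[0,0,0],"gripper":-1},{"dp":[0,0,0],"dr":[0,0,0],"gripper":-1},{"dp":[0,0,0],"dr":[0,0,0],"gripper":-1},{"dp":[0,0,0],"dr":[0,0,0],"gripper":-1},{"dp":[0,0,0],"dr":[0,0,0],"gripper":-1}]'
python3 -m creep '[{"dp":[0,0,-0.07],"dr":[0,0,0],"gripper":-1},{"dp":[0,0,0],"dr":[0,0,0],"gripper":-1},{"dp":[0,0,0],"dr":[0,0,0],"gripper":-1},{"dp":[0,0,0],"dr":[0,0,0],"gripper":-1},{"dp":[0,0,0],"dr":[0,0,0],"gripper":-1},{"dp":[0,0,0],"dr":[0,0,0],"gripper":-1},{"dp":[0,0,0],"dr":[0,0,0],"gripper":-1},{"dp":[0,0,0],"dr":[0,0,0],"gripper":-1}]'
```

```text
time_s: 8.97
eef_pos: [0.5875, 0.1565, 0.3908]
orientation: [180.0, -0.3, 14.7]
force: [-10.0, 1.9, 22.5]
finger_gap: -0.0001
grasp_force: 11.2
time_s: 9.63
eef_pos: [0.5872, 0.1564, 0.3907]
orientation: [180.0, -0.4, 14.7]
force: [-13.6, 2.0, 31.2]
finger_gap: -0.0001
grasp_force: 15.2
```

Run:
```python
from h import *
c=imaging.grab_frame('scene')[130:330,280:490]
cv2.imwrite('pics/s3.png',cv2.resize(c,None,fx=2.9,fy=2.9,interpolation=cv2.INTER_CUBIC))
```

```text
(no output)
```

View pics/s3.png

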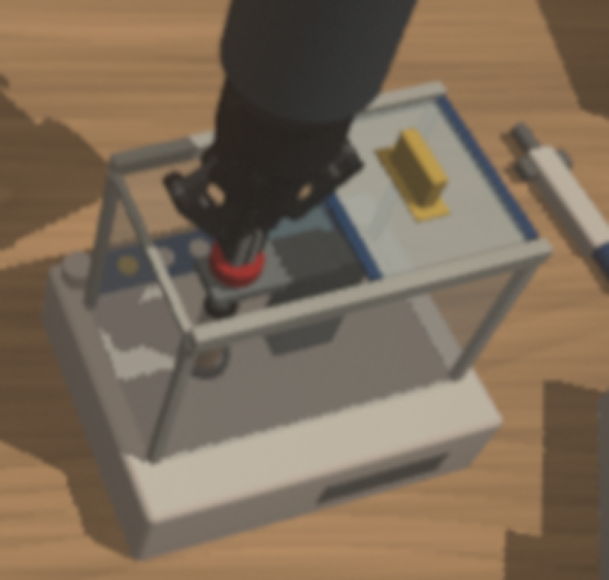

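The scene view shows the guard fully open, with the blue edge against the +y frame. The fingers hold the red knob down at crop (238,260), and the stiff force shows it's at its stop. Next: lift off, cross over the fin and come down on its +y side.

```bash
python3 -m creep '[{"dp":[0,0,0.3],"dr":[0,0,0],"gripper":-1},{"dp":[0,0,0.3],"dr":[0,0,0],"gripper":-1},{"dp":[0,0,0.4],"dr":[0,0,0],"gripper":-1},{"dp":[0,0,0.5],"dr":[0,0,0],"gripper":-1},{"dp":[0,0,0.6],"dr":[0,0,0],"gripper":-1},{"dp":[0,0,0.6],"dr":[0,0,0],"gripper":-1},{"dp":[0,0,0.4],"dr":[0,0,0],"gripper":-1},{"dp":[0,0,0],"dr":[0,0,0],"gripper":-1}]'
python3 -m creep '[{"dp":[-0.2,0.75,0],"dr":[0,0,0],"gripper":-1},{"dp":[-0.2,0.75,0],"dr":[0,0,0],"gripper":-1},{"dp":[-0.2,0.75,0],"dr":[0,0,0],"gripper":-1},{"dp":[-0.2,0.75,0],"dr":[0,0,0],"gripper":-1},{"dp":[-0.2,0.75,0],"dr":[0,0,0],"gripper":-1},{"dp":[-0.2,0.75,0],"dr":[0,0,0],"gripper":-1},{"dp":[-0.2,0.75,0],"dr":[0,0,0],"gripper":-1},{"dp":[0,0,0],"dr":[0,0,0],"gripper":-1}]'
python3 - <<'E'
from h import *
c=imaging.grab_frame('top')[90:250,10:200]
cv2.imwrite('pics/t4.png',cv2.resize(c,None,fx=3.5,fy=3.5,interpolation=cv2.INTER_CUBIC))
E
```

```text
time_s: 10.35
eef_pos: [0.5884, 0.1563, 0.4789]
orientation: [180.0, -0.2, 14.6]
force: [-0.1, -0.2, 0.1]
finger_gap: 0.0001
grasp_force: 0.0
time_s: 11.02
eef_pos: [0.5451, 0.3177, 0.474]
orientation: [180.0, 0.2, 14.8]
force: [-1.1, -1.0, 1.3]
finger_gap: -0.0002
grasp_force: 0.0
```

View pics/t4.png

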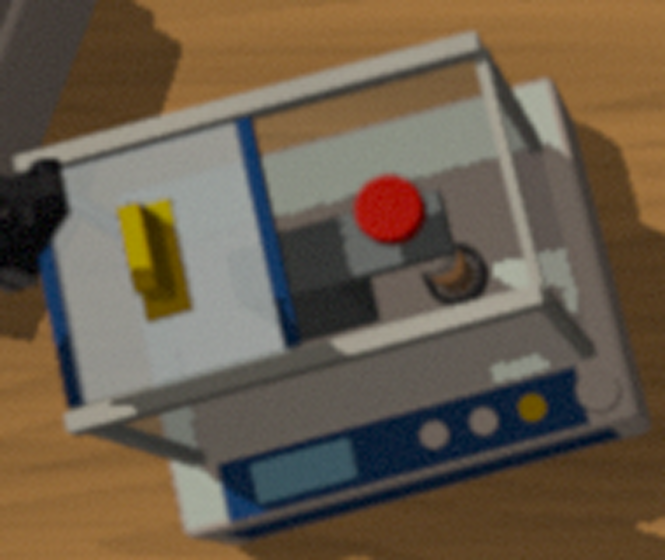

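The top view shows the guard fully open, the fin at (140,250), the knob up at (390,208) and the tool beyond the fin at the left. Lowering and pushing it shut.

```bash
python3 -m creep '[{"dp":[0,0,0],"dr":[0,0,0],"gripper":-1},{"dp":[0,0,-0.4],"dr":[0,0,0],"gripper":-1},{"dp":[0,0,-0.4],"dr":[0,0,0],"gripper":-1},{"dp":[0,0,-0.4],"dr":[0,0,0],"gripper":-1},{"dp":[0,0,0],"dr":[0,0,0],"gripper":-1},{"dp":[0.05,-0.2,0],"dr":[0,0,0],"gripper":-1},{"dp":[0.05,-0.2,0],"dr":[0,0,0],"gripper":-1},{"dp":[0.05,-0.2,0],"dr":[0,0,0],"gripper":-1}]'
python3 -m creep '[{"dp":[0.08,-0.32,0],"dr":[0,0,0],"gripper":-1},{"dp":[0.08,-0.32,0],"dr":[0,0,0],"gripper":-1},{"dp":[0.08,-0.32,0],"dr":[0,0,0],"gripper":-1},{"dp":[0.08,-0.32,0],"dr":[0,0,0],"gripper":-1},{"dp":[0.08,-0.32,0],"dr":[0,0,0],"gripper":-1},{"dp":[0.08,-0.32,0],"dr":[0,0,0],"gripper":-1},{"dp":[0.08,-0.32,0],"dr":[0,0,0],"gripper":-1},{"dp":[0.08,-0.32,0],"dr":[0,0,0],"gripper":-1}]'
```

```text
time_s: 11.73
eef_pos: [0.5509, 0.2951, 0.4421]
orientation: [-180.0, -0.1, 14.6]
force: [0.3, -0.4, 0.9]
finger_gap: 0.0001
grasp_force: 0.0
time_s: 12.4
eef_pos: [0.5699, 0.2184, 0.441]
orientation: [-180.0, -0.0, 14.6]
force: [1.2, 2.7, 0.2]
finger_gap: 0.0002
grasp_force: 0.8
```

```bash
python3 -m creep '[{"dp":[0.08,-0.32,0],"dr":[0,0,0],"gripper":-1},{"dp":[0.08,-0.32,0],"dr":[0,0,0],"gripper":-1},{"dp":[0.05,-0.2,0],"dr":[0,0,0],"gripper":-1},{"dp":[0.025,-0.1,0],"dr":[0,0,0],"gripper":-1},{"dp":[0.025,-0.1,0],"dr":[0,0,0],"gripper":-1},{"dp":[0.025,-0.1,0],"dr":[0,0,0],"gripper":-1},{"dp":[0,0,0],"dr":[0,0,0],"gripper":-1},{"dp":[0,0,0],"dr":[0,0,0],"gripper":-1}]'
python3 -m creep '[{"dp":[0.016,-0.065,0],"dr":[0,0,0],"gripper":-1},{"dp":[0.016,-0.065,0],"dr":[0,0,0],"gripper":-1},{"dp":[0,0,0],"dr":[0,0,0],"gripper":-1},{"dp":[0,0,0],"dr":[0,0,0],"gripper":-1},{"dp":[0,0,0],"dr":[0,0,0],"gripper":-1},{"dp":[0,0,0],"dr":[0,0,0],"gripper":-1},{"dp":[0,0,0],"dr":[0,0,0],"gripper":-1},{"dp":[0,0,0],"dr":[0,0,0],"gripper":-1}]'
```

```text
time_s: 13.07
eef_pos: [0.5781, 0.185, 0.4408]
orientation: [180.0, 0.1, 14.6]
force: [0.4, -0.3, 0.0]
finger_gap: 0.0
grasp_force: 0.0
time_s: 13.73
eef_pos: [0.5792, 0.1812, 0.441]
orientation: [180.0, -0.0, 14.6]
force: [0.5, -0.3, -0.5]
finger_gap: -0.0
grasp_force: 0.1
```

```bash
python3 -m creep '[{"dp":[0.016,-0.065,0],"dr":[0,0,0],"gripper":-1},{"dp":[0.016,-0.065,0],"dr":[0,0,0],"gripper":-1},{"dp":[0,0,0],"dr":[0,0,0],"gripper":-1},{"dp":[0,0,0],"dr":[0,0,0],"gripper":-1},{"dp":[0,0,0],"dr":[0,0,0],"gripper":-1},{"dp":[0,0,0],"dr":[0,0,0],"gripper":-1},{"dp":[0,0,0],"dr":[0,0,0],"gripper":-1},{"dp":[0,0,0],"dr":[0,0,0],"gripper":-1}]'
python3 -m creep '[{"dp":[0.016,-0.065,0],"dr":[0,0,0],"gripper":-1},{"dp":[0,0,0],"dr":[0,0,0],"gripper":-1},{"dp":[0,0,0],"dr":[0,0,0],"gripper":-1},{"dp":[0,0,0],"dr":[0,0,0],"gripper":-1},{"dp":[0,0,0],"dr":[0,0,0],"gripper":-1},{"dp":[0,0,0],"dr":[0,0,0],"gripper":-1},{"dp":[0,0,0],"dr":[0,0,0],"gripper":-1},{"dp":[0,0,0],"dr":[0,0,0],"gripper":-1}]'
```

```text
time_s: 14.4
eef_pos: [0.5802, 0.1773, 0.441]
orientation: [180.0, -0.0, 14.6]
force: [-0.1, 0.9, -0.5]
finger_gap: 0.0001
grasp_force: 0.0
time_s: 15.07
eef_pos: [0.5805, 0.1759, 0.441]
orientation: [-179.9, -0.0, 14.6]
force: [-2.2, 5.2, 1.1]
finger_gap: -0.0002
grasp_force: 2.6
```

```bash
python3 -m creep '[{"dp":[0.016,-0.065,0],"dr":[0,0,0],"gripper":-1},{"dp":[0,0,0],"dr":[0,0,0],"gripper":-1},{"dp":[0,0,0],"dr":[0,0,0],"gripper":-1},{"dp":[0,0,0],"dr":[0,0,0],"gripper":-1},{"dp":[0,0,0],"dr":[0,0,0],"gripper":-1},{"dp":[0,0,0],"dr":[0,0,0],"gripper":-1},{"dp":[0,0,0],"dr":[0,0,0],"gripper":-1},{"dp":[0,0,0],"dr":[0,0,0],"gripper":-1}]'
python3 -m creep '[{"dp":[-0.05,0.2,0],"dr":[0,0,0],"gripper":-1},{"dp":[-0.08,0.32,0],"dr":[0,0,0],"gripper":-1},{"dp":[-0.08,0.32,0.3],"dr":[0,0,0],"gripper":-1},{"dp":[-0.08,0.32,0.6],"dr":[0,0,0],"gripper":-1},{"dp":[-0.1,0.4,0.6],"dr":[0,0,0],"gripper":-1},{"dp":[-0.2,0.7,0.3],"dr":[0,0,0],"gripper":-1},{"dp":[-0.2,0.7,0],"dr":[0,0,0],"gripper":-1},{"dp":[-0.2,0.7,0],"dr":[0,0,0],"gripper":-1}]'
python3 -m creep '[{"dp":[-0.3,0.7,0],"dr":[0,0,0],"gripper":-1},{"dp":[-0.3,0.7,0],"dr":[0,0,0],"gripper":-1},{"dp":[-0.3,0.7,0],"dr":[0,0,0],"gripper":-1},{"dp":[-0.3,0.7,0],"dr":[0,0,0],"gripper":-1},{"dp":[-0.3,0.6,0],"dr":[0,0,0],"gripper":-1},{"dp":[-0.3,0.6,0],"dr":[0,0,0],"gripper":-1},{"dp":[0,0,0],"dr":[0,0,0],"gripper":-1},{"dp":[0,0,0],"dr":[0,0,0],"gripper":-1}]'
python3 - <<'E'
from h import *
a=imaging.grab_frame('scene')[130:330,280:490];b=imaging.grab_frame('top')[90:250,10:200]
f=lambda c:cv2.resize(c,(400,int(400*c.shape[0]/c.shape[1])),interpolation=cv2.INTER_CUBIC)
a,b=f(a),f(b);h=max(len(a),len(b));p=lambda c:cv2.copyMakeBorder(c,0,h-len(c),0,0,0)
cv2.imwrite('pics/end.png',np.hstack([p(a),p(b)]))
E
```

```text
time_s: 15.73
eef_pos: [0.5806, 0.1753, 0.441]
orientation: [-179.8, -0.0, 14.7]
force: [-4.4, 9.4, 1.6]
finger_gap: 0.0
grasp_force: 5.4
time_s: 16.4
eef_pos: [0.551, 0.2842, 0.4966]
orientation: [180.0, -0.1, 14.6]
force: [-0.1, -0.1, -0.5]
finger_gap: 0.0001
grasp_force: 0.0
time_s: 17.07
eef_pos: [0.4968, 0.4044, 0.4951]
orientation: [179.9, -0.0, 14.7]
force: [0.6, -0.1, -0.1]
finger_gap: 0.0005
grasp_force: 0.0
```

View pics/end.png

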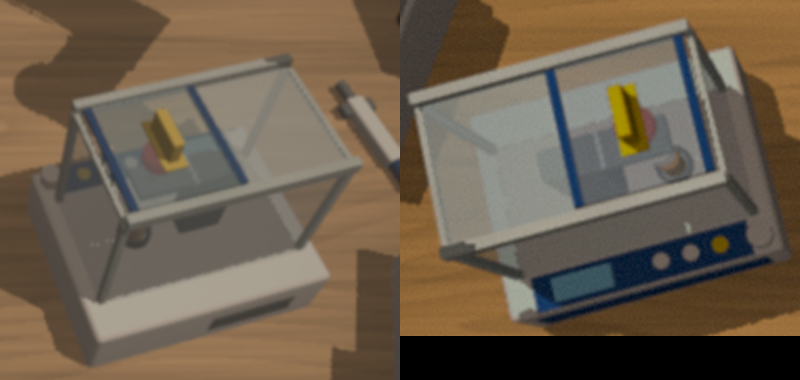

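Both views show the guard shut with its blue edge against the -y frame, the knob up beneath it, and the arm clear. Handing in.

```bash
python3 -c "
from station import order
print(order.close_job())"
```

```text
the job is handed in; nothing more can be done
None
```

I slid the guard open to its stop, held the knob down at its stop (so the cap should be home, though I couldn't see it directly), let it come back up, slid the guard shut, and handed the job in at about 17 s; no verdict came back.

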